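# Open the gluing clamp after the lacquer box has set

### The job

The glue of the cream lacquer box has set: open the ratchet clamp that holds it. With a fingertip press the release button on the sliding jaw fully down and, keeping it down, push the jaw back along its bar to the end stop; then let go and move clear. Leave the box lying where it is, do not lift or grasp anything, and do not disturb the things around the clamp.

Things in the scene. Friction and masses are not known exactly. Their poses are not given: they have to be found in the camera images.
- clamp: Clamp on a plywood board fixed to the table. Origin: on the table under the bar, mid-travel of the sliding jaw. x runs along the bar the way the sliding jaw OPENS (away from the box), z up. Board 420x160x20 mm, x -270..150. Steel bar 20 wide, top at 50 above the table, ratchet teeth (14 pitch) on its -y side. Fixed jaw x -241..-215, top at 92; end stop block x 97..117, top at 70.
- jaw (a joint): Travel of the dark steel sliding jaw along the clamp's +x, m: about 0.011 at the start (closed on the box), 0.13 against the end stop. Button up: the ratchet blocks opening (under 3 mm of play). Button down: it slides with about 3 N friction and stays where left. The last 20 mm before the stop have no teeth.
- push_face (a point): Point on the face (looking at the box) of the jaw's push plate, 95 mm above the table. The plate stands upright on the jaw just beyond the button on the opening side, 56 mm wide across the bar, 12 thick, top 106 mm above the table. A finger standing on the button pushes the jaw open by bearing on this face along the clamp's +x.
- release (a joint): Depth of the release button, m: 0 up, 0.009 fully pressed (straight down, hard stop). Spring: about 2 N to start, 6 N fully down; it springs up when let go. The ratchet is free when pressed more than about 6 mm; if the button comes up, the ratchet catches again.
- release_top (a point): Point on top of the release button, 24 mm before the push plate's face; moves with it. Button: flat black pad, 40 mm along the bar (from 23 mm before to 17 mm past this point), 44 across, top 80 mm above the table when up. It lies on the jaw between the face plate (upright, its near side 30 mm before this point, top at 88, 70 wide) and the push plate; open at both sides.
- box_work: The glued work piece: loose cream open box, 110 x 110 mm, 28 mm high, walls 8 mm; origin under the middle of its floor, 52 mm above the table at the start. To be left where it is.
- pot: Bystander: white ceramic bowl, 96 mm wide, 65 mm high, loose on the table beside the clamp; origin under its centre.
- sanding_block: Bystander: cork sanding block 90 x 55 x 32 mm, loose on the table; origin at the centre of its underside.
- putty_knife: Bystander: putty knife, 200 mm long, blade 65 mm wide, lying on the table beside the clamp.
Mind the look-alikes: they are no part of the job. What is shaped like the box_work but green, pink or yellow is not meant.

How it is judged:
By the outcome, as a careful person would: the job done as asked, in the order asked, and still so for the second after the job is handed in, with the robot touching nothing.
It also fails if it takes over 37 s, if anything falls off the work surface, if the arm or the gripper's body presses on something with over 40 N, if the wrist force passes 120 N, or if a joint passes its speed limit or range.

### The arm

A 6-joint arm with a two-finger parallel gripper is mounted at the origin on the work surface. World frame = base frame: x ahead of the robot, y to its left, z up, the work surface at z = 0. Lengths are in m, angles in rad, forces in N, time in s.
With the tool pointing down it reaches from about 0.425 to 0.95 m from the base axis. Payload 3.5 kg.
Tool frame: the origin (TCP) lies on the centre line of the jaws, within the pads' length; the fingertips stand 25 mm ahead of it and the grasp point (between the pads) lies 6 mm ahead of it (ctrl.finger_overhang is the distance from the TCP to the fingertips, in m); z points along the fingers, y is the line along which they close (so a half turn about z gives the same grasp; the last joint's range is limited). The gripper opens to 85 mm and grips with 20 to 120 N. Pads are 22 mm wide; open, the fingers measure 114 mm over their backs; the gripper's body (76 mm by 85 mm) begins 54 mm behind the grasp point. The pads swing forward as they close: fully open they stand 13 mm farther back than shut.
Start: joints at [1.072, 0.286, 1.577, -0, 1.279, -0.15], TCP at [0.231, 0.634, 0.256] pointing down, gripper open.
Joint ranges: [-2.77, 2.77], [-0.9, 2.22], [0.21, 2.48], [-1.53, 4.67], [0.24, 2.81], [-2.84, 2.84]. Speed limits (rad/s): [2.79, 2.79, 3.14, 3.14, 3.14, 3.14].

### API

Orientations are given as a unit quaternion [x, y, z, w].
In Python, from plant import get_state, imaging, job, ctrl gives the robot as it stands.
- The arm moves only by the tool jog_arm, never from a script. Its argument "increments" is a list of rows, each an object of numbers: "dx", "dy", "dz": the shift along the world's x, y, z each as a share of 12 cm, from -1 to 1; "ax", "ay", "az": the turn, a rotation vector about the world's x, y, z each as a share of pi/2 rad, from -1 to 1; "gripper": the gripper command: -1 is shut, 1 is fully open, values between are in proportion. A call has 1 to 10 rows; each row is the pose to reach, as a shift and turn from the pose commanded when the call began; what a row does not reach only later rows make up. A row lasts 1/10 s, in which the tool goes at most 50 mm and 8.59 degrees, less where a joint would pass 70% of its speed; a pose out of reach is approached as far as the arm can. A call with a number of a shift or a turn outside -1 to 1 is refused whole. A call with a gripper value outside its range is refused whole. The fingers move at their own pace and stop on an object; "force" is the grip in N (left out, the last holds). Time passes only in rows, so rows that repeat a pose let the fingers close. It gives the time, the measured TCP pose, the force, the opening and the grip force at its end, in the units of the state.
- get_state(): the state, without advancing time (a new reading comes with each control period).
- imaging.read_camera(name): name is "scene" or "top" or "wrist"; returns a dict with "frame" (384x512x3 uint8, blue, green, red), "depth" (384x512 float32, m along the optical axis (not along the pixel's ray), 0 where there is no reading), "camera_matrix" (3x3 intrinsics, pixels), "extrinsics" (4x4, takes a point from camera to world coordinates); the wrist camera has in their place "mount" (4x4, takes a point from camera to tool coordinates, whose origin is the TCP and whose axes are the flange's). Camera axes: x right, y up, looking along -z (the intrinsics and any distortion apply to the point x, -y, -z); pixel columns grow to the right and rows downward; lengths in m; the calibration is good to about 2 mm. A picture is of the moment at which its call begins: read the wrist's pose just before it.
- job.sign_off(): hands the job in; it is judged then, once.
The state is a dict: "time": time; "qpos": joint angles; "dq": joint speeds; "joint_efforts": joint torques, N m; "eef_pos": TCP position; "tcp_rot": TCP orientation; "contact_force": force on the tool from outside, world axes, zero at the start; "wrist_torque": the same for the moment, N m; "opening": opening from 0.0 (shut) to 1.0 (fully open); "finger_force": force on a finger pad.
Only numpy, scipy, OpenCV 4.12 (cv2) and the standard library are available. Lean on these libraries where they do the work, as an engineer would, in place of code of your own. Each camera call takes 0.05 s, during which the arm holds its last target. There are 200 camera calls.

## Working session

There is one attempt and no reset: what is moved stays moved. The work goes in short steps, Python scripts to look and compute and a tool call to move; the robot and the scene stay as the last step left them, time stands still between calls to the robot, and variables do not carry over. Pictures are saved under pics/ and viewed, at most 10 in all, crops included, and the job is handed in when it is done.

Besides the shell and the picture viewer there is one more tool, called after "Emit:" by a JSON object that holds its "method" and its "body". jog_arm: Moves the arm, as the interface text tells. Shift numbers are shares of 12 cm and turn numbers shares of pi/2 rad, none past 1 either way. Its arguments: {"type":"object","properties":{"increments":{"type":"array"},"force":{"type":"number"}},"required":["increments"]}

```bash
mkdir -p pics; cat > h.py <<'E'
import numpy as np,cv2
from plant import get_state,imaging,job,ctrl
def cloud(c):
    d=c["depth"];K=c["camera_matrix"];v,u=np.mgrid[:d.shape[0],:d.shape[1]]
    p=np.stack([(u-K[0,2])/K[0,0]*d,-(v-K[1,2])/K[1,1]*d,-d,np.ones_like(d)],-1)
    return (p@np.array(c["extrinsics"]).T)[...,:3]
E
python3 - <<'E'
from h import *
for n in("top","scene"):
    c=imaging.read_camera(n);cv2.imwrite(f"pics/{n}.png",c["frame"]);np.savez(n,p=cloud(c),f=c["frame"],d=c["depth"])
    print({k:(c[k] if 'matr' in k or 'extr' in k else 0) for k in c})
print(get_state(),ctrl.finger_overhang)
E
```

```text
{'frame': 0, 'depth': 0, 'camera_matrix': array([[490.42914452,   0.        , 256.84813135],
       [  0.        , 490.42914452, 191.7393985 ],
       [  0.        ,   0.        ,   1.        ]]), 'extrinsics': array([[ 1.70721320e-02,  9.90330784e-01, -1.37671639e-01,
         2.92550549e-01],
       [-9.99854116e-01,  1.69834964e-02, -1.81854532e-03,
        -1.45079916e-01],
       [ 5.37184376e-04,  1.37682601e-01,  9.90476255e-01,
         1.54556539e+00],
       [ 0.00000000e+00,  0.00000000e+00,  0.00000000e+00,
         1.00000000e+00]])}
{'frame': 0, 'depth': 0, 'camera_matrix': array([[365.93438135,   0.        , 250.7403282 ],
       [  0.        , 365.93438135, 195.15642166],
       [  0.        ,   0.        ,   1.        ]]), 'extrinsics': array([[ 0.88267163, -0.25581367,  0.39427169,  0.86473329],
       [ 0.46957224,  0.51537867, -0.71685894, -0.83985449],
       [-0.0198169 ,  0.81789009,  0.57503312,  0.61705365],
       [ 0.        ,  0.        ,  0.        ,  1.        ]])}
{'time': 0.1, 'qpos': array([ 1.07199943e+00,  2.87111306e-01,  1.57804154e+00,  1.53775819e-05,
        1.27864065e+00, -1.50016374e-01]), 'dq': array([-0.00099679, -0.00168439, -0.00378528,  0.00098558, -0.00078552,
        0.00139658]), 'joint_efforts': array([-1.31637039e-04, -4.07291257e+01, -2.93705070e+01, -2.04598273e-04,
        3.30904986e-03,  1.78146564e-06]), 'eef_pos': array([0.2303944 , 0.63387452, 0.25505671]), 'tcp_rot': array([ 1.73509764e-01,  9.84831534e-01, -1.04067870e-03, -3.57732473e-04]), 'contact_force': array([ 0.14618105,  1.05403303, -0.5104618 ]), 'wrist_torque': array([ 0.02011825, -0.03307138, -0.01321492]), 'finger_force': 0.0, 'opening': 1.0022860718173152} 0.025
```

View pics/top.png

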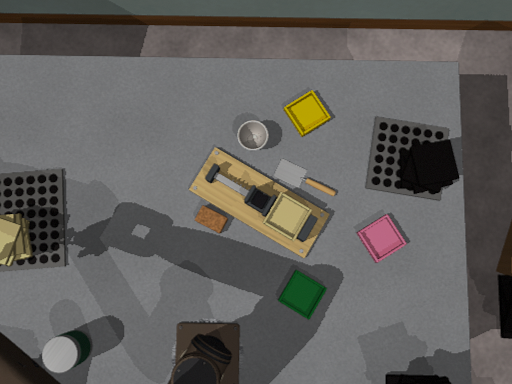

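View pics/scene.png

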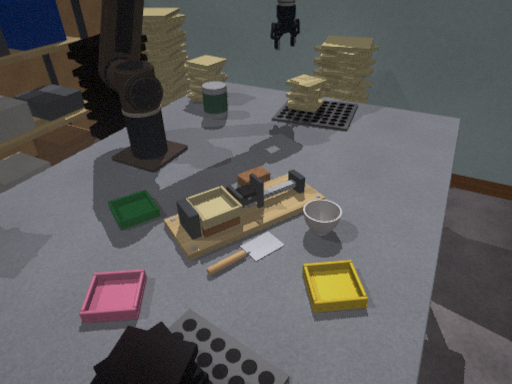

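The top view shows the clamp, with the fixed jaw near (307,228), the box at (289,214), the sliding jaw at (260,199) and the end stop at (212,174). The bowl is at (252,135), the knife at (300,178) and the cork block at (211,217). The jaw opens towards the upper left.

```bash
cat > m.py <<'E'
from h import *
z=np.load("top.npz");p=z["p"];f=z["f"];
hsv=cv2.cvtColor(f,cv2.COLOR_BGR2HSV)
roi=np.zeros(p.shape[:2],bool);roi[140:265,180:340]=1
m=roi&(abs(p[...,2]-.02)<.007)&(hsv[...,1]>60)&(hsv[...,0]>8)&(hsv[...,0]<30)
n,l,s,_=cv2.connectedComponentsWithStats(m.astype(np.uint8));k=1+np.argmax(s[1:,4]);m=l==k
print(s[k],np.median(p[m][:,2]))
r=cv2.minAreaRect(p[m][:,:2].astype(np.float32)*1000);print(r);b=cv2.boxPoints(r)/1000
e=[(b[(i+1)%4]-b[i]) for i in range(4)];d=max(e,key=np.linalg.norm);d=d/np.linalg.norm(d)
if d[0]<0:d=-d   # opening toward +x+y
o=np.array(r[0])/1000+.06*d; nrm=np.array([-d[1],d[0]])
print("origin",o,"dir",d,np.arctan2(d[1],d[0]))
np.savez("clamp",o=o,d=d,n=nrm)
for name in("top","scene"):
    P=np.load(name+".npz")["p"].reshape(-1,3);F=np.load(name+".npz")["f"].reshape(-1,3)
    q=P[:,:2]-o;x=q@d;y=q@nrm
    print(name)
    for lo,hi in((-.26,-.2),(-.1,.07),(.08,.13)):
        for za,zb in((.04,.06),(.064,.075),(.076,.084),(.084,.092),(.098,.112)):
            w=(x>lo)&(x<hi)&(abs(y)<.05)&(P[:,2]>za)&(P[:,2]<zb)
            if w.sum()>3:print((lo,hi),(za,zb),w.sum(),"x",np.percentile(x[w],[2,50,98]).round(3),"y",np.percentile(y[w],[2,50,98]).round(3),"z",np.median(P[w,2]).round(3))
c=cv2.resize(f[140:265,180:340],None,fx=5,fy=4.6) if 0 else cv2.resize(f[140:260,180:340],None,fx=5,fy=5,interpolation=cv2.INTER_CUBIC);cv2.imwrite("pics/crop.png",c)
E
python3 m.py
```

```text
[ 189  147  140  111 3796] 0.021962636138103675
((474.9418640136719, -147.74496459960938), (419.6061706542969, 161.51722717285156), 60.29731369018555)
origin [ 0.50467183 -0.09562847] dir [0.49549943 0.8686083 ] 1.0523866
top
(-0.26, -0.2) (0.04, 0.06) 27 x [-0.232 -0.204 -0.2  ] y [-0.04   0.012  0.042] z 0.059
(-0.26, -0.2) (0.064, 0.075) 24 x [-0.227 -0.205 -0.201] y [-0.046 -0.003  0.044] z 0.067
(-0.26, -0.2) (0.076, 0.084) 69 x [-0.223 -0.21  -0.204] y [-0.048 -0.002  0.048] z 0.081
(-0.26, -0.2) (0.084, 0.092) 87 x [-0.24  -0.223 -0.206] y [-0.042 -0.     0.046] z 0.09
(-0.26, -0.2) (0.098, 0.112) 24 x [-0.238 -0.228 -0.217] y [-0.032  0.01   0.036] z 0.099
(-0.1, 0.07) (0.04, 0.06) 212 x [-0.06   0.021  0.067] y [-0.014  0.001  0.028] z 0.052
(-0.1, 0.07) (0.064, 0.075) 116 x [-0.087 -0.06  -0.034] y [-0.026  0.005  0.029] z 0.068
(-0.1, 0.07) (0.076, 0.084) 143 x [-0.094 -0.063 -0.035] y [-0.021  0.001  0.023] z 0.081
(-0.1, 0.07) (0.084, 0.092) 122 x [-0.1   -0.089 -0.035] y [-0.031  0.004  0.032] z 0.088
(-0.1, 0.07) (0.098, 0.112) 72 x [-0.034 -0.029 -0.023] y [-0.023  0.
[... 556 characters left out ...]
, -0.2) (0.084, 0.092) 239 x [-0.245 -0.233 -0.22 ] y [-0.037 -0.003  0.039] z 0.089
(-0.1, 0.07) (0.04, 0.06) 263 x [-0.084  0.007  0.067] y [-0.027 -0.007  0.012] z 0.047
(-0.1, 0.07) (0.064, 0.075) 96 x [-0.098 -0.057 -0.033] y [-0.033 -0.018  0.024] z 0.071
(-0.1, 0.07) (0.076, 0.084) 171 x [-0.096 -0.062 -0.036] y [-0.028 -0.002  0.024] z 0.078
(-0.1, 0.07) (0.084, 0.092) 63 x [-0.1   -0.039 -0.031] y [-0.03  -0.002  0.032] z 0.086
(-0.1, 0.07) (0.098, 0.112) 61 x [-0.04  -0.035 -0.028] y [-0.026 -0.001  0.026] z 0.102
(0.08, 0.13) (0.04, 0.06) 112 x [0.082 0.094 0.111] y [-0.027 -0.007  0.027] z 0.048
(0.08, 0.13) (0.064, 0.075) 81 x [0.093 0.102 0.111] y [-0.026 -0.     0.026] z 0.067
```

View pics/crop.png

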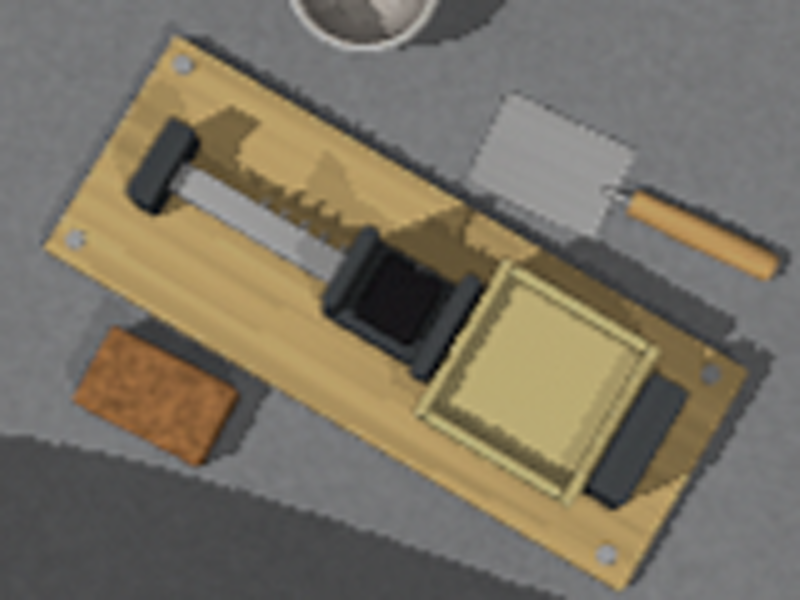

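Emit:
{"method": "jog_arm", "body": {"increments": [{"dx":1,"dy":-1,"az":-0.17,"gripper":-1},{"dx":1,"dy":-1,"az":-0.17,"gripper":-1},{"dx":1,"dy":-1,"az":-0.17,"gripper":-1},{"dx":1,"dy":-1,"az":-0.17,"gripper":-1}]}}

```text
$.increments[0]: bad value
```

Emit:
{"method": "jog_arm", "body": {"increments": [{"dx":0.7,"dy":-1,"az":-0.17,"gripper":-1},{"dx":0.7,"dy":-1,"az":-0.17,"gripper":-1},{"dx":0.7,"dy":-1,"az":-0.17,"gripper":-1},{"dx":0.7,"dy":-1,"az":-0.17,"gripper":-1}]}}

```text
$.increments[0]: bad value
```

Emit:
{"method": "jog_arm", "body": {"increments": [{"dy":-1,"az":-0.17,"gripper":-1},{"dy":-1,"az":-0.17,"gripper":-1},{"dy":-1,"az":-0.17,"gripper":-1},{"dy":-1,"az":-0.17,"gripper":-1}]}}

```text
$.increments[0]: bad value
```

Emit:
{"method": "jog_arm", "body": {"increments": [{"dx":0.3,"dy":-1,"az":-0.2,"gripper":-1},{"dx":0.3,"dy":-1,"az":-0.2,"gripper":-1},{"dx":0.3,"dy":-1,"az":-0.2,"gripper":-1},{"dx":0.3,"dy":-1,"az":-0.2,"gripper":-1}]}}

```text
$.increments[0]: bad value
```

Emit:
{"method": "jog_arm", "body": {"increments": [{"dy":-1,"az":-0.2,"gripper":-1},{"dy":-1,"az":-0.2,"gripper":-1},{"dy":-1,"az":-0.2,"gripper":-1},{"dy":-1,"az":-0.2,"gripper":-1}]}}

```text
$.increments[0]: bad value
```

Emit:
{"method": "jog_arm", "body": {"increments": [{"dy":-1,"az":-0.19,"gripper":-1},{"dy":-1,"az":-0.19,"gripper":-1},{"dy":-1,"az":-0.19,"gripper":-1},{"dy":-1,"az":-0.19,"gripper":-1},{"dy":-1,"az":-0.19,"gripper":-1}]}}

```text
$.increments[0]: bad value
```

Those rows were refused, probably because every field has to be present.

Emit:
{"method": "jog_arm", "body": {"increments": [{"dx":1,"dy":-1,"dz":0,"ax":0,"ay":0,"az":-0.17,"gripper":-1},{"dx":1,"dy":-1,"dz":0,"ax":0,"ay":0,"az":-0.17,"gripper":-1},{"dx":1,"dy":-1,"dz":0,"ax":0,"ay":0,"az":-0.17,"gripper":-1},{"dx":1,"dy":-1,"dz":0,"ax":0,"ay":0,"az":-0.17,"gripper":-1}]}}

```text
time: 0.5
eef_pos: [0.353, 0.5115, 0.2556]
tcp_rot: [0.305, 0.953, -0.001, 0.0]
contact_force: [-0.4, -0.1, 0.5]
opening: 0.327
finger_force: 0.0
```

Emit:
{"method": "jog_arm", "body": {"increments": [{"dx":0.7,"dy":-1,"dz":0,"ax":0,"ay":0,"az":-0.17,"gripper":-1},{"dx":0.7,"dy":-1,"dz":0,"ax":0,"ay":0,"az":-0.17,"gripper":-1},{"dx":0.7,"dy":-1,"dz":0,"ax":0,"ay":0,"az":-0.17,"gripper":-1},{"dx":0.7,"dy":-1,"dz":0,"ax":0,"ay":0,"az":-0.17,"gripper":-1}]}}

```text
time: 0.9
eef_pos: [0.4373, 0.3903, 0.2558]
tcp_rot: [0.43, 0.903, -0.001, 0.001]
contact_force: [0.5, 0.1, 1.0]
opening: 0.001
finger_force: 0.0
```

Emit:
{"method": "jog_arm", "body": {"increments": [{"dx":0,"dy":-1,"dz":0,"ax":0,"ay":0,"az":-0.17,"gripper":-1},{"dx":0,"dy":-1,"dz":0,"ax":0,"ay":0,"az":-0.17,"gripper":-1},{"dx":0,"dy":-1,"dz":0,"ax":0,"ay":0,"az":-0.17,"gripper":-1},{"dx":0,"dy":-1,"dz":0,"ax":0,"ay":0,"az":-0.17,"gripper":-1}]}}

```text
time: 1.3
eef_pos: [0.4343, 0.2728, 0.2559]
tcp_rot: [0.545, 0.838, -0.0, -0.0]
contact_force: [-0.2, 0.5, 1.1]
opening: 0.0
finger_force: 0.0
```

Emit:
{"method": "jog_arm", "body": {"increments": [{"dx":0.3,"dy":-1,"dz":0,"ax":0,"ay":0,"az":-0.2,"gripper":-1},{"dx":0.3,"dy":-1,"dz":0,"ax":0,"ay":0,"az":-0.2,"gripper":-1},{"dx":0.3,"dy":-1,"dz":0,"ax":0,"ay":0,"az":-0.2,"gripper":-1},{"dx":0.3,"dy":-1,"dz":0,"ax":0,"ay":0,"az":-0.2,"gripper":-1}]}}

```text
time: 1.7
eef_pos: [0.4715, 0.1533, 0.2563]
tcp_rot: [0.669, 0.743, 0.0, 0.0]
contact_force: [0.3, 0.3, -0.2]
opening: -0.0
finger_force: 0.0
```

Emit:
{"method": "jog_arm", "body": {"increments": [{"dx":0,"dy":-1,"dz":0,"ax":0,"ay":0,"az":-0.2,"gripper":-1},{"dx":0,"dy":-1,"dz":0,"ax":0,"ay":0,"az":-0.2,"gripper":-1},{"dx":0,"dy":-1,"dz":0,"ax":0,"ay":0,"az":-0.2,"gripper":-1},{"dx":0,"dy":-1,"dz":0,"ax":0,"ay":0,"az":-0.2,"gripper":-1}]}}

```text
time: 2.1
eef_pos: [0.4709, 0.0341, 0.2563]
tcp_rot: [0.777, 0.629, 0.0, -0.0]
contact_force: [0.6, 1.1, 0.9]
opening: -0.0
finger_force: 0.0
```

Emit:
{"method": "jog_arm", "body": {"increments": [{"dx":0,"dy":-1,"dz":0,"ax":0,"ay":0,"az":-0.2,"gripper":-1},{"dx":0,"dy":-1,"dz":0,"ax":0,"ay":0,"az":-0.2,"gripper":-1},{"dx":0,"dy":-1,"dz":0,"ax":0,"ay":0,"az":-0.2,"gripper":-1},{"dx":0,"dy":-1,"dz":0,"ax":0,"ay":0,"az":-0.2,"gripper":-1},{"dx":0,"dy":-1,"dz":0,"ax":0,"ay":0,"az":-0.2,"gripper":-1}]}}

```text
time: 2.6
eef_pos: [0.4711, -0.0839, 0.2561]
tcp_rot: [0.865, 0.502, 0.0, -0.001]
contact_force: [0.1, 0.8, -0.0]
opening: -0.002
finger_force: 0.0
```

Emit:
{"method": "jog_arm", "body": {"increments": [{"dx":0.03,"dy":-0.49,"dz":0,"ax":0,"ay":0,"az":0,"gripper":-1},{"dx":0.03,"dy":-0.49,"dz":0,"ax":0,"ay":0,"az":0,"gripper":-1},{"dx":0.03,"dy":-0.49,"dz":-0.3,"ax":0,"ay":0,"az":0,"gripper":-1},{"dx":0.03,"dy":-0.49,"dz":-0.6,"ax":0,"ay":0,"az":0,"gripper":-1},{"dx":0.03,"dy":-0.49,"dz":-0.88,"ax":0,"ay":0,"az":0,"gripper":-1},{"dx":0.03,"dy":-0.49,"dz":-0.88,"ax":0,"ay":0,"az":0,"gripper":-1},{"dx":0.03,"dy":-0.49,"dz":-0.88,"ax":0,"ay":0,"az":0,"gripper":-1}]}}

```text
time: 3.3
eef_pos: [0.4745, -0.143, 0.1509]
tcp_rot: [0.865, 0.502, -0.0, -0.001]
contact_force: [1.1, 0.4, 0.6]
opening: 0.005
finger_force: 0.0
```

```bash
python3 - <<'E'
from h import *
from scipy.spatial.transform import Rotation as R
s=get_state();T=np.eye(4);T[:3,:3]=R.from_quat(s["tcp_rot"]).as_matrix();T[:3,3]=s["eef_pos"]
c=imaging.read_camera("wrist");c["extrinsics"]=T@c["mount"];P=cloud(c).reshape(-1,3);D=c["depth"].ravel()
k=np.load("clamp.npz");q=P[:,:2]-k["o"];x=q@k["d"];y=q@k["n"]
t=s["eef_pos"][:2]-k["o"];print("tcp",t@k["d"],t@k["n"],s["eef_pos"][2],s["contact_force"])
for za,zb in((.068,.084),(.084,.0915),(.098,.112)):
    w=(D>0)&(x>-.12)&(x<0)&(abs(y)<.045)&(P[:,2]>za)&(P[:,2]<zb)
    if w.sum()>3:print((za,zb),w.sum(),"x",np.percentile(x[w],[2,25,50,75,98]).round(3),"y",np.percentile(y[w],[2,50,98]).round(3),"z",np.median(P[w,2]).round(3))
b=imaging.read_camera("scene")["frame"]
cv2.imwrite("pics/w1.png",np.hstack([cv2.resize(c["frame"],(400,300)),cv2.resize(b[130:280,160:360],(400,300))]))
E
```

```text
tcp -0.05603466879572115 0.0027187129359510323 0.15088188623916945 [1.05113619 0.43381058 0.59766716]
(0.068, 0.084) 3687 x [-0.111 -0.078 -0.063 -0.052 -0.026] y [-0.041  0.003  0.041] z 0.08
(0.084, 0.0915) 847 x [-0.106 -0.098 -0.093 -0.026 -0.026] y [-0.029  0.009  0.038] z 0.087
(0.098, 0.112) 1829 x [-0.036 -0.033 -0.03  -0.027 -0.026] y [-0.022  0.004  0.03 ] z 0.105
```

View pics/w1.png

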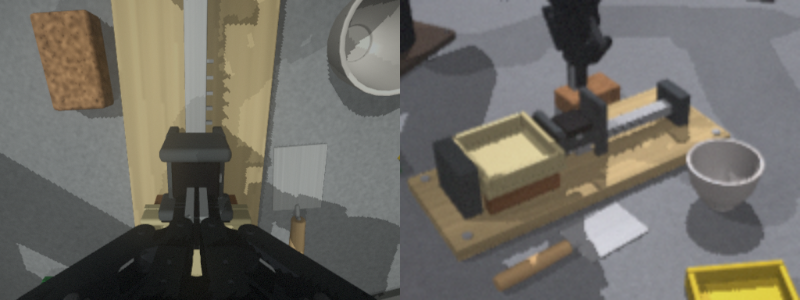

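The wrist view shows the fingers centred over the button, just behind the push plate at about (195,145) in the left half. There is clearance to both plates, so I'm going down.

Emit:
{"method": "jog_arm", "body": {"increments": [{"dx":0,"dy":0,"dz":-0.2,"ax":0,"ay":0,"az":0,"gripper":-1},{"dx":0,"dy":0,"dz":-0.32,"ax":0,"ay":0,"az":0,"gripper":-1},{"dx":0,"dy":0,"dz":-0.36,"ax":0,"ay":0,"az":0,"gripper":-1},{"dx":0,"dy":0,"dz":-0.38,"ax":0,"ay":0,"az":0,"gripper":-1},{"dx":0,"dy":0,"dz":-0.4,"ax":0,"ay":0,"az":0,"gripper":-1},{"dx":0,"dy":0,"dz":-0.42,"ax":0,"ay":0,"az":0,"gripper":-1},{"dx":0,"dy":0,"dz":-0.42,"ax":0,"ay":0,"az":0,"gripper":-1}]}}

```text
time: 4.1
eef_pos: [0.4753, -0.1449, 0.1015]
tcp_rot: [0.866, 0.501, 0.001, 0.001]
contact_force: [1.3, -0.2, 3.5]
opening: -0.001
finger_force: 1.5
```

Emit:
{"method": "jog_arm", "body": {"increments": [{"dx":0,"dy":0,"dz":-0.02,"ax":0,"ay":0,"az":0,"gripper":-1},{"dx":0,"dy":0,"dz":-0.04,"ax":0,"ay":0,"az":0,"gripper":-1},{"dx":0,"dy":0,"dz":-0.05,"ax":0,"ay":0,"az":0,"gripper":-1},{"dx":0,"dy":0,"dz":-0.05,"ax":0,"ay":0,"az":0,"gripper":-1}]}}

```text
time: 4.5
eef_pos: [0.4754, -0.145, 0.096]
tcp_rot: [0.866, 0.501, 0.001, 0.001]
contact_force: [-0.6, 1.5, 9.6]
opening: -0.001
finger_force: 4.9
```

Emit:
{"method": "jog_arm", "body": {"increments": [{"dx":0,"dy":0,"dz":-0.01,"ax":0,"ay":0,"az":0,"gripper":-1},{"dx":0,"dy":0,"dz":-0.01,"ax":0,"ay":0,"az":0,"gripper":-1}]}}

```text
time: 4.7
eef_pos: [0.4756, -0.145, 0.0958]
tcp_rot: [0.865, 0.501, 0.0, 0.001]
contact_force: [-3.2, 2.5, 15.7]
opening: -0.001
finger_force: 7.9
```

The button is hard down at about 16 N. Next I push along the bar towards +x.

Emit:
{"method": "jog_arm", "body": {"increments": [{"dx":0.02,"dy":0.036,"dz":0,"ax":0,"ay":0,"az":0,"gripper":-1},{"dx":0.041,"dy":0.072,"dz":0,"ax":0,"ay":0,"az":0,"gripper":-1},{"dx":0.062,"dy":0.109,"dz":0,"ax":0,"ay":0,"az":0,"gripper":-1},{"dx":0.083,"dy":0.145,"dz":0,"ax":0,"ay":0,"az":0,"gripper":-1},{"dx":0.103,"dy":0.181,"dz":0,"ax":0,"ay":0,"az":0,"gripper":-1},{"dx":0.124,"dy":0.217,"dz":0,"ax":0,"ay":0,"az":0,"gripper":-1},{"dx":0.124,"dy":0.217,"dz":0,"ax":0,"ay":0,"az":0,"gripper":-1}]}}

```text
time: 5.4
eef_pos: [0.4904, -0.119, 0.0959]
tcp_rot: [0.865, 0.501, 0.0, 0.001]
contact_force: [-4.6, 1.3, 15.8]
opening: -0.002
finger_force: 7.8
```

Emit:
{"method": "jog_arm", "body": {"increments": [{"dx":0.025,"dy":0.043,"dz":0,"ax":0,"ay":0,"az":0,"gripper":-1},{"dx":0.05,"dy":0.087,"dz":0,"ax":0,"ay":0,"az":0,"gripper":-1},{"dx":0.075,"dy":0.13,"dz":0,"ax":0,"ay":0,"az":0,"gripper":-1},{"dx":0.1,"dy":0.174,"dz":0,"ax":0,"ay":0,"az":0,"gripper":-1},{"dx":0.125,"dy":0.217,"dz":0,"ax":0,"ay":0,"az":0,"gripper":-1},{"dx":0.15,"dy":0.26,"dz":0,"ax":0,"ay":0,"az":0,"gripper":-1},{"dx":0.174,"dy":0.304,"dz":0,"ax":0,"ay":0,"az":0,"gripper":-1},{"dx":0.198,"dy":0.347,"dz":0,"ax":0,"ay":0,"az":0,"gripper":-1},{"dx":0.223,"dy":0.39,"dz":0,"ax":0,"ay":0,"az":0,"gripper":-1},{"dx":0.248,"dy":0.434,"dz":0,"ax":0,"ay":0,"az":0,"gripper":-1}]}}

```text
time: 6.4
eef_pos: [0.5199, -0.0673, 0.0959]
tcp_rot: [0.865, 0.501, -0.0, 0.001]
contact_force: [-4.8, -1.7, 14.6]
opening: 0.0
finger_force: 7.7
```

```bash
python3 - <<'E'
from h import *
s=get_state();k=np.load("clamp.npz");t=s["eef_pos"][:2]-k["o"];print("tcp",t@k["d"],t@k["n"],s["eef_pos"][2],s["contact_force"], s["contact_force"][:2]@k["d"])
b=imaging.read_camera("scene")["frame"]
cv2.imwrite("pics/s2.png",cv2.resize(b[130:280,160:360],(600,450)))
E
```

```text
tcp 0.032183114366621655 0.0007697635301181847 0.09586360997233313 [-4.75477183 -1.6988654  14.5967063 ] -3.8316353191953914
```

View pics/s2.png

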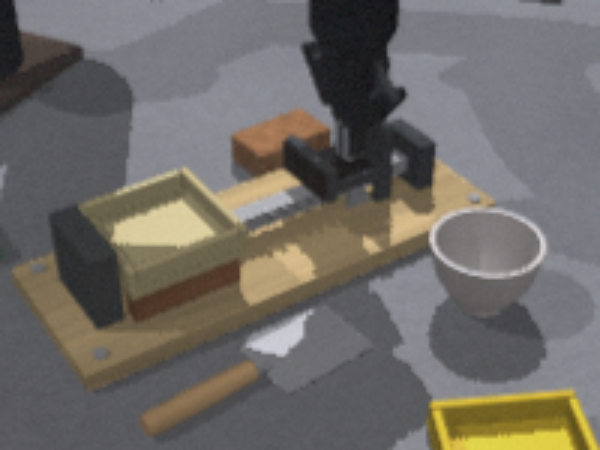

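The jaw is sliding open and now sits at about (340,165). The box hasn't moved, and about 40 mm to the stop at (415,150) remains.

Emit:
{"method": "jog_arm", "body": {"increments": [{"dx":0.02,"dy":0.036,"dz":0,"ax":0,"ay":0,"az":0,"gripper":-1},{"dx":0.041,"dy":0.072,"dz":0,"ax":0,"ay":0,"az":0,"gripper":-1},{"dx":0.062,"dy":0.109,"dz":0,"ax":0,"ay":0,"az":0,"gripper":-1},{"dx":0.083,"dy":0.145,"dz":0,"ax":0,"ay":0,"az":0,"gripper":-1},{"dx":0.103,"dy":0.181,"dz":0,"ax":0,"ay":0,"az":0,"gripper":-1},{"dx":0.124,"dy":0.217,"dz":0,"ax":0,"ay":0,"az":0,"gripper":-1},{"dx":0.14,"dy":0.246,"dz":0,"ax":0,"ay":0,"az":0,"gripper":-1},{"dx":0.15,"dy":0.262,"dz":0,"ax":0,"ay":0,"az":0,"gripper":-1},{"dx":0.15,"dy":0.262,"dz":0,"ax":0,"ay":0,"az":0,"gripper":-1}]}}

```text
time: 7.35
eef_pos: [0.5376, -0.0375, 0.0958]
tcp_rot: [0.865, 0.502, -0.002, 0.003]
contact_force: [-5.1, -6.7, 15.9]
opening: -0.004
finger_force: 7.6
```

Emit:
{"method": "jog_arm", "body": {"increments": [{"dx":0.008,"dy":0.014,"dz":0,"ax":0,"ay":0,"az":0,"gripper":-1},{"dx":0.012,"dy":0.022,"dz":0,"ax":0,"ay":0,"az":0,"gripper":-1},{"dx":0.012,"dy":0.022,"dz":0,"ax":0,"ay":0,"az":0,"gripper":-1}]}}

```text
time: 7.65
eef_pos: [0.5391, -0.0352, 0.0958]
tcp_rot: [0.865, 0.502, -0.002, 0.003]
contact_force: [-6.0, -7.0, 14.2]
opening: 0.004
finger_force: 7.2
```

Emit:
{"method": "jog_arm", "body": {"increments": [{"dx":0.008,"dy":0.014,"dz":0,"ax":0,"ay":0,"az":0,"gripper":-1},{"dx":0.016,"dy":0.028,"dz":0,"ax":0,"ay":0,"az":0,"gripper":-1},{"dx":0.02,"dy":0.036,"dz":0,"ax":0,"ay":0,"az":0,"gripper":-1},{"dx":0.02,"dy":0.036,"dz":0,"ax":0,"ay":0,"az":0,"gripper":-1}]}}

```text
time: 8.05
eef_pos: [0.5396, -0.0343, 0.0958]
tcp_rot: [0.864, 0.503, -0.006, 0.004]
contact_force: [-14.1, -20.8, 17.5]
opening: -0.001
finger_force: 16.4
```

It's at the stop: 25 N along the bar and no further motion. I'll ease the push off by 3 mm, still bearing on the plate, then lift straight up.

Emit:
{"method": "jog_arm", "body": {"increments": [{"dx":-0.012,"dy":-0.022,"dz":0,"ax":0,"ay":0,"az":0,"gripper":-1},{"dx":-0.012,"dy":-0.022,"dz":0,"ax":0,"ay":0,"az":0,"gripper":-1},{"dx":-0.012,"dy":-0.022,"dz":0.05,"ax":0,"ay":0,"az":0,"gripper":-1},{"dx":-0.012,"dy":-0.022,"dz":0.1,"ax":0,"ay":0,"az":0,"gripper":-1},{"dx":-0.012,"dy":-0.022,"dz":0.15,"ax":0,"ay":0,"az":0,"gripper":-1},{"dx":-0.03,"dy":-0.05,"dz":0.25,"ax":0,"ay":0,"az":0,"gripper":-1},{"dx":-0.03,"dy":-0.05,"dz":0.5,"ax":0,"ay":0,"az":0,"gripper":-1},{"dx":-0.03,"dy":-0.05,"dz":0.8,"ax":0,"ay":0,"az":0,"gripper":-1},{"dx":-0.03,"dy":-0.05,"dz":1,"ax":0,"ay":0,"az":0,"gripper":-1},{"dx":-0.03,"dy":-0.05,"dz":1,"ax":0,"ay":0,"az":0,"gripper":-1}]}}

```text
time: 9.05
eef_pos: [0.5394, -0.0343, 0.2179]
tcp_rot: [0.865, 0.501, 0.003, 0.003]
contact_force: [0.6, -0.7, 0.8]
opening: -0.0
finger_force: 0.0
```

```bash
python3 - <<'E'
from h import *
k=np.load("clamp.npz")
s=get_state();print(s["time"],s["eef_pos"],s["contact_force"])
c=imaging.read_camera("scene");b=c["frame"];P=cloud(c).reshape(-1,3);q=P[:,:2]-k["o"];x=q@k["d"];y=q@k["n"]
w=(abs(y)<.035)&(P[:,2]>.09)&(P[:,2]<.112)&(x>0)&(x<.14);print("plate",np.percentile(x[w],[2,50,98]).round(3),w.sum())
w=(abs(y)<.018)&(P[:,2]>.07)&(P[:,2]<.085)&(x>0)&(x<.14);print("button",np.percentile(x[w],[2,50,98]).round(3),np.median(P[w,2]))
cv2.imwrite("pics/s3.png",cv2.resize(b[130:280,160:360],(600,450)))
E
```

```text
9.05 [ 0.53937706 -0.034345    0.21792715] [ 0.64154368 -0.73948847  0.76134094]
plate [0.08  0.082 0.091] 99
button [0.01  0.048 0.082] 0.07764143412236857
```

View pics/s3.png

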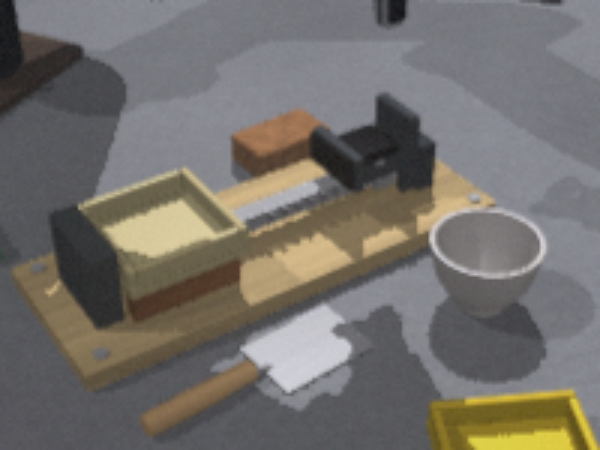

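The jaw rests against the end stop at about (410,150) with the button back up. The box and the things around the clamp are unmoved, and the gripper is clear above.

```bash
python3 -c "
from plant import job
print(job.sign_off())"
```

```text
the job is handed in; nothing more can be done
None
```

The clamp is open and the job is handed in: the button was held down while the jaw was pushed to its end stop, then let go, with the box left in place and the arm clear at about 9 s.

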